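# Return the T-handle key to the clamp

### The arm

A 7-joint arm with a two-finger parallel gripper is mounted at the origin on the work surface. World frame = base frame: x ahead of the robot, y to its left, z up, the work surface at z = 0. Lengths are in m, angles in rad, forces in N, time in s.
With the tool pointing down it reaches from about 0.425 to 0.875 m from the base axis. Payload 4.7 kg.
Tool frame: the origin (TCP) lies on the mounting face of the last link; the fingertips stand 182 mm ahead of it and the grasp point (between the pads) lies 164 mm ahead of it (ctrl.finger_overhang is the distance from the TCP to the fingertips, in m); z points along the fingers, y is the line along which they close (so a half turn about z gives the same grasp; the last joint's range is limited). The gripper opens to 87 mm and grips with 3 to 60 N. Pads are 19 mm wide; open, the fingers measure 117 mm over their backs; the gripper's body (75 mm by 190 mm) begins 51 mm behind the grasp point.
Start: joints at [-1.183, 0.321, -0.07, 1.45, 0.023, 1.371, -0.057], TCP at [0.237, 0.605, 0.405] pointing down, gripper open.
Joint ranges: [-2.86, 2.86], [-0.3, 2.09], [-1.38, 1.24], [0.06, 2.45], [-1.56, 4.7], [0.09, 2.05], [-2.69, 2.69]. Speed limits (rad/s): [2.57, 2.57, 3.14, 3.14, 3.14, 3.14, 3.14].

### API

Orientations are given as a rotation vector (axis times angle).
In Python, from bench import ctrl gives the robot as it stands.
- The arm moves only by the shell command python3 -m jog 'ROWS' [FORCE]. ROWS is a JSON object of lists of equal length, an entry for each row: "translation": the shift along the tool's x, y, z as a fraction of full scale, a list of three; "yaw": the turn about the tool's z as a fraction of full scale; "jaw": the closure, from 0 (fully open) to 1 (shut). In form: {"translation": [[dx, dy, dz], ...], "yaw": [yaw, ...], "jaw": [jaw, ...]}. A call has 1 to 8 rows; each row is the pose to reach, as a shift and turn from the pose commanded when the call began, along the tool's axes at that moment, turning the shorter way round; what a row does not reach only later rows make up. Full scale, the value 1, is 0.2 m for a shift and 180 degrees for a turn. A row lasts 1/8 s, in which the tool goes at most 62.5 mm and 10.7 degrees, less where a joint would pass 70% of its speed; a pose out of reach is approached as far as the arm can. A call with a number of a shift or a turn outside -1 to 1 is refused whole. A call with a gripper value outside its range is refused whole. The fingers move at their own pace and stop on an object; FORCE is the grip in N (left out, the last holds). Time passes only in rows, so rows that repeat a pose let the fingers close. It gives the time, the measured TCP pose, the force, the opening and the grip force at its end, in the units of the state.
- ctrl.get_state(): the state, without advancing time (a new reading comes with each control period).
- ctrl.get_image(name): name is "side" or "top"; returns a dict with "pixels" (384x512x3 uint8, blue, green, red), "fx", "fy", "cx", "cy" (pixels), "R" (3x3) and "t" (3): a world point X has camera coordinates R X + t. Camera axes: x right, y down, z forward; pixel columns grow to the right and rows downward; lengths in m; the calibration is good to about 2 mm. A picture is of the moment at which its call begins. There is no depth.
- ctrl.close_job(): hands the job in; it is judged then, once.
Trained networks look in a picture, given as the dict that the camera call returned (one of the last four; its "shot" number tells which), for a name from the list of things; names that differ only in an ending like _2 or _b are one class to them, and where a whole thing is asked for, a point or a joint stands for the part that bears it (a point fixed in the world has none). Each returns a list of dicts, best first, with "p" (0 to 1); they miss things now and then, are a little off and sometimes report something else, mostly with a low value. They report only what shows in the picture. A call takes as long as a camera call. They do not tell look-alikes from the thing itself.
- ctrl.silhouettes(label, picture): "region" (384x512 bool, what is visible of it) and "at" ([column, row] in pixels, amid what is visible of it).
The state is a dict: "time": time; "joint_positions": joint angles; "qd": joint speeds; "joint_torque": joint torques, N m; "position": TCP position; "tool_rot": TCP orientation; "ft_force": force on the tool from outside, world axes, zero at the start; "torque": the same for the moment, N m; "grip_width": opening from 0.0 (shut) to 1.0 (fully open); "grip_force": force on a finger pad.
Only numpy, scipy, OpenCV 4.12 (cv2) and the standard library are available. Lean on these libraries where they do the work, as an engineer would, in place of code of your own. Each camera call takes 0.05 s, during which the arm holds its last target. There are 200 camera calls.

### The job

The T-handle key of the sheet clamp was left in the tool rack. Pull it straight up out of the rack and stand it in the upright key tube on the clamp's base, handle up: lower it, do not drop it, until its foot rests on the bottom of the tube, then let go. Leave the screwdriver and the file standing in the rack.

Things in the scene. Friction and masses are not known exactly. Their poses are not given: they have to be found in the camera images.
- t_key: Plain steel T-handle key, about 280 g, loose in one of the rack's three tubes (which one varies), leaning up to 9 deg; the only tool with a crossbar. Origin: centre of the shaft's foot; z up the shaft, y along the crossbar. Shaft 14 mm dia; crossbar 16 mm dia, 90 mm long, its axis 152 mm above the foot, centred. Pinch it from above across the middle of the crossbar, fingers closing along x.
- screwdriver: Screwdriver left standing in another rack tube: shaft 12 mm dia, black handle 28 mm dia, 140 mm tall. Origin: its lower end; z up the tool. Rack, fixed: foot plate 90 x 260 x 8 mm with three square steel tubes in a row, 85 mm apart, 22 mm wide inside, 28 outside, mouths 68 mm and floors 8 mm above the bench.
- file: Flat file left standing in the remaining rack tube: dark blade 18 x 8 mm, pale pear-shaped wooden handle up, 28 mm dia, 140 mm tall. Origin: its lower end; z up the tool. The rack may be on either side of the robot's centre line, the clamp on the other.
- clamp: Sheet clamp, fixed: grey base 190 x 170 x 12 mm, dark clamping bar 48 mm high, 90 mm from the empty upright round steel key tube. Origin: on the bench (z = 0) under the tube's axis; z up, x towards the bar. Tube: floor 16 mm above the bench, bore 26 mm, flaring over the top 18 mm to a 46 mm mouth 96 mm above the bench. The key may lean 12 deg in it.
Not all that is in view belongs to the job. Of the things shaped like the t_key, the steel one is meant.

How it is judged:
On the way, in this order (a step that is already met when the one before it is completed fails the run):
1. the key is pulled clear of the rack: its foot higher than the mouths of the rack's tubes (height (world z) of t_key above 0.075 m and angle between t_key's own z axis and vertical below 0.6 rad), for 0.1 s.
2. the key's foot is in the key tube, below its mouth (horizontal distance between t_key and clamp below 0.018 m and z of t_key in the frame of clamp below 0.085 m), for 0.1 s.
At the end, for the whole second after the job is handed in: The key stands released and at rest in the clamp's key tube, foot down: foot within 18 mm of the tube's axis and within 10 mm of the tube's floor, leaning less than 17 degrees; the feet of the screwdriver and the file are within 40 mm of where they started (horizontal distance between t_key and clamp below 0.018 m and z of t_key in the frame of clamp between 0.008 and 0.026 m and angle between t_key's own z axis and vertical below 0.3 rad and linear speed of t_key below 0.03 m/s and distance of each of screwdriver, file from where it was at the start of the episode below 0.04 m); the robot touches nothing.
It fails at once if the key is dropped into the key tube: it moves faster than 0.7 m/s inside it (horizontal distance between t_key and clamp below 0.018 m and z of t_key in the frame of clamp below 0.09 m and linear speed of t_key above 0.7 m/s).
It fails at once if the screwdriver or the file is pulled out of the rack or displaced: its foot moves by more than 40 mm (distance of any of screwdriver, file from where it was at the start of the episode above 0.04 m).
It also fails if it takes over 42 s, if anything falls off the work surface, if the arm or the gripper's body presses on something with over 40 N, if the wrist force passes 120 N, or if a joint passes its speed limit or range.

## Working session

There is one attempt and no reset: what is moved stays moved. The work goes in short steps, Python scripts to look and compute and a shell command to move; the robot and the scene stay as the last step left them, time stands still between calls to the robot, and variables do not carry over. Pictures are saved under pics/ and viewed, at most 10 in all, crops included, and the job is handed in when it is done.

```bash
mkdir -p pics; ls; cat > h.py <<'E'
import numpy as np,cv2
from bench import ctrl
def proj(c,X):
    p=c["R"]@np.asarray(X,float)+np.ravel(c["t"]);return np.array([c["fx"]*p[0]/p[2]+c["cx"],c["fy"]*p[1]/p[2]+c["cy"]])
def ray(c,uv):
    R=np.array(c["R"]);d=R.T@np.array([(uv[0]-c["cx"])/c["fx"],(uv[1]-c["cy"])/c["fy"],1]);return -R.T@np.ravel(c["t"]),d/np.linalg.norm(d)
def tri(c1,u1,c2,u2):
    o1,d1=ray(c1,u1);o2,d2=ray(c2,u2)
    s=np.linalg.lstsq(np.c_[d1,-d2],o2-o1,rcond=None)[0];a=o1+s[0]*d1;b=o2+s[1]*d2
    return (a+b)/2,np.linalg.norm(a-b)
def onz(c,uv,z):
    o,d=ray(c,uv);return o+d*(z-o[2])/d[2]
E
python3 - <<'E'
from h import *
import pickle
C={}
for n in("side","top"):
    c=ctrl.get_image(n);C[n]=c;cv2.imwrite(f"pics/{n}0.png",c["pixels"])
    print(n,c["fx"],-np.array(c["R"]).T@np.ravel(c["t"]))
    for l in("t_key","clamp","screwdriver","file"):
        for r in ctrl.silhouettes(l,c)[:4]: print(l,round(r["p"],2),r["at"],r["region"].sum())
pickle.dump(C,open("c0.pkl","wb"))
s=ctrl.get_state();print(s)
E
```

```text
pics
side 448.01674809357615 [ 0.15931972 -0.64143079  0.62982193]
t_key 0.98 [335.2, 183.0] 646
t_key 0.93 [218.1, 180.5] 609
t_key 0.77 [287.4, 206.5] 667
t_key 0.59 [214.8, 230.4] 948
clamp 0.76 [243.4, 140.3] 3364
clamp 0.53 [351.5, 281.5] 761
screwdriver 0.81 [353.6, 280.7] 767
file 0.6 [316.0, 242.2] 569
top 377.444944213275 [ 0.36801012 -0.01286194  0.91727808]
t_key 0.94 [306.6, 133.1] 447
t_key 0.85 [244.3, 215.7] 352
t_key 0.82 [316.4, 186.0] 381
t_key 0.66 [317.2, 253.1] 400
clamp 0.98 [145.0, 150.3] 6373
screwdriver 0.63 [393.0, 185.8] 241
file 0.62 [353.5, 188.3] 206
{'time': 0.5, 'joint_positions': array([-1.18288023,  0.32103969, -0.07009666,  1.45052729,  0.02263481,
        1.37079282, -0.05690544]), 'qd': array([-3.57246919e-05,  2.66608357e-04, -1.58635409e-04, -1.33262698e-03,
       -1.38528807e-03,  6.01818566e-04,  6.87120059e-04]), 'joint_torque': array([ 3.66529357e-04, -4.90603030e+01, -4.02341941e-01, -3.12458932e+01,
       -6.38136500e-02,  3.45794822e-02,  2.32080015e-05]), 'position': array([0.23738644, 0.60510692, 0.40474699]), 'tool_rot': array([5.83733082e-01, 3.08680139e+00, 1.14200977e-05]), 'ft_force': array([ 0.30656347,  0.47287914, -0.41598499]), 'torque': array([0.005975  , 0.03685927, 0.06518554]), 'grip_force': 0.0, 'grip_width': 1.0010718140846204}
```

View pics/side0.png

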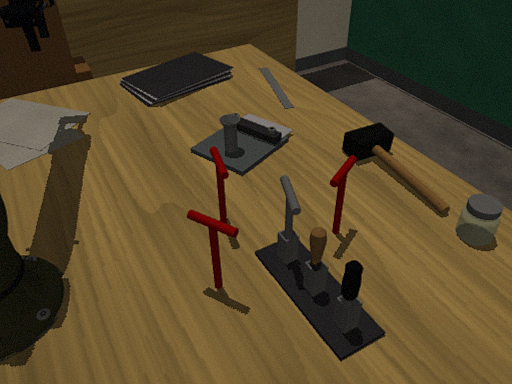

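View pics/top0.png

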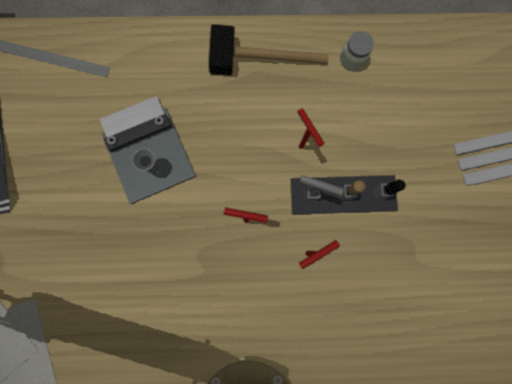

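The images show four T-shaped things (side / top pixels). Three are red: (218,180)/(244,215), (335,183)/(310,130) and (214,230)/(318,254). One is grey steel in the rack: (290,205)/(320,187). The grey one fits, since it is steel and stands in a rack tube. The clamp tube is at (230,125)/(144,160). I'll confirm with an enlarged crop.

```bash
python3 - <<'E'
from h import *
import pickle
C=pickle.load(open("c0.pkl","rb"))
a=cv2.resize(C["side"]["pixels"][165:275,255:335],None,fx=5,fy=5,interpolation=cv2.INTER_CUBIC)
b=cv2.resize(C["top"]["pixels"][165:220,285:365],None,fx=5,fy=5,interpolation=cv2.INTER_CUBIC)
d=cv2.resize(C["top"]["pixels"][140:180,120:200],None,fx=5,fy=5,interpolation=cv2.INTER_CUBIC)
r=np.zeros((550,800,3),np.uint8);r[:,:400]=a;r[:275,400:]=b;r[280:480,400:]=d
cv2.imwrite("pics/crop.png",cv2.convertScaleAbs(r,alpha=1.7))
E
```

```text
(no output)
```

View pics/crop.png

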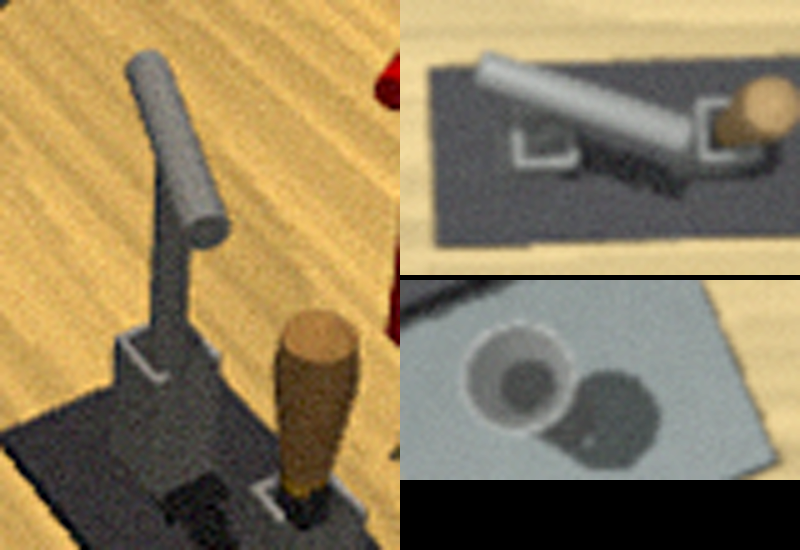

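The crop confirms it: a grey steel T-key stands in the left tube. Its crossbar ends are at about (302,179)/(343,192) top and (285,177)/(296,211) side. The clamp tube's rim is centred at about (144,160) top. The red ones are decoys.

```bash
python3 - <<'E'
from h import *
import pickle
C=pickle.load(open("c0.pkl","rb"));s,t=C["side"],C["top"]
A,ea=tri(s,(284.8,178),t,(302,179.4));B,eb=tri(s,(296,211),t,(342.5,191.4))
print("A",A,ea,"B",B,eb,"len",np.linalg.norm(A-B)," mid",(A+B)/2, "yaw",np.degrees(np.arctan2(*(B-A)[[1,0]])))
# rack tube mouth under key, top view; inner rim corners ~ (514..578,110..165)
m=onz(t,(285+146/5,165+135/5),.068);print("rack mouth",m)
P=onz(t,(144.2,160),.096);print("clamp mouth",P,"side px",proj(s,P),"floor",onz(t,(120+128/5,140+107/5),.016))
a=s["pixels"][100:170,195:275]
cv2.imwrite("pics/tube.png",cv2.convertScaleAbs(cv2.resize(a,None,fx=6,fy=6,interpolation=cv2.INTER_CUBIC),alpha=1.7))
E
```

```text
A [ 0.50262209 -0.12567599  0.16327307] 0.003384842112813679 B [ 0.47426613 -0.20654765  0.16184644] 0.0007664183578009154 len 0.08571068670829139  mid [ 0.48844411 -0.16611182  0.16255976] yaw -109.32215479610578
rack mouth [ 0.48803236 -0.16575749  0.068     ]
clamp mouth [0.56448731 0.21284176 0.096     ] side px [228.5824347  119.38408191] floor [0.58008014 0.23140952 0.016     ]
```

View pics/tube.png

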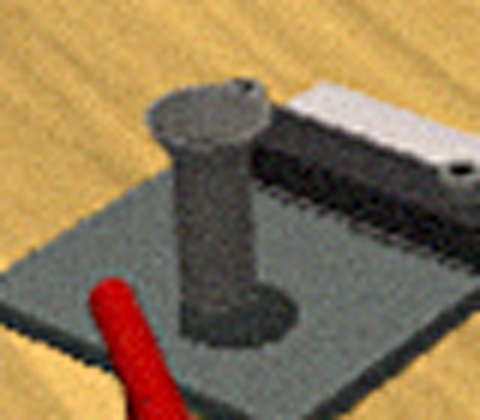

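The side rim centre, about (229.8,119.2), matches the predicted (228.6,119.4), so the tube is near (0.565, 0.213). The crossbar's middle is at (0.488,-0.166,0.1626), against 0.160 expected, so I'll move there.

```bash
cat > go.py <<'E'
import sys
from h import *
from scipy.spatial.transform import Rotation as Ro
# go.py x y z [angle of tool y in world, deg]: grasp-free: TCP target -> fractions
s=ctrl.get_state();R=Ro.from_rotvec(s["tool_rot"]).as_matrix();a=list(map(float,sys.argv[1:]))
ya=np.degrees(np.arctan2(R[1,1],R[0,1]))
d=R.T@(np.array(a[:3])-s["position"])/0.2
out=""
if len(a)>3: out=(-(a[3]-ya)+180)%360-180; out/=180
print("t",round(s["time"],2),"pos",s["position"].round(4),"z",R[:,2].round(3),"yang",round(ya,1),"q",s["joint_positions"].round(2),"w",round(s["grip_width"],3),"F",s["ft_force"].round(1),"\n delta",d.round(3),"yaw",out)
E
python3 -m jog '{"translation":[[-0.2,-0.1,0],[-0.4,-0.2,0],[-0.6,-0.3,0],[-0.8,-0.45,0],[-1,-0.6,0],[-1,-0.6,0]],"yaw":[0.04,0.08,0.12,0.16,0.2,0.24],"jaw":[0,0,0,0,0,0]}'
python3 go.py 0.50 0.15 0.405 10
```

```text
time: 1.25
position: [0.3833, 0.416, 0.4054]
tool_rot: [1.695, 2.643, 0.001]
ft_force: [-0.8, 0.3, -0.0]
grip_width: 0.997
grip_force: 0.0
t 1.25 pos [0.3833 0.416  0.4054] z [ 0.002 -0.001 -1.   ] yang 24.7 q [-0.99  0.14  0.13  1.67 -0.02  1.33 -0.43] w 0.997 F [-0.8  0.3 -0. ] 
 delta [-1.452 -0.025  0.004] yaw 0.0814807861429884
```

```bash

python3 -m jog '{"translation":[[-0.25,0,0],[-0.5,0,0],[-0.75,0,0],[-1,0,0],[-1,0,0]],"yaw":[0.05,0.1,0.14,0.14,0.14],"jaw":[0,0,0,0,0]}'
python3 go.py 0.50 0.05 0.405 -19.3
```

```text
time: 1.88
position: [0.4675, 0.235, 0.4053]
tool_rot: [2.226, 2.215, 0.001]
ft_force: [0.1, 0.9, -0.6]
grip_width: 1.003
grip_force: 0.0
t 1.88 pos [0.4675 0.235  0.4053] z [ 0.002 -0.001 -1.   ] yang -0.3 q [-0.81  0.05  0.31  1.77 -0.01  1.32 -0.51] w 1.003 F [ 0.1  0.9 -0.6] 
 delta [-0.924  0.167  0.002] yaw 0.10558689947719052
```

```bash

python3 -m jog '{"translation":[[-0.25,0,0],[-0.5,0,0],[-0.75,0,0],[-1,0.1,0],[-1,0.1,0]],"yaw":[0.05,0.105,0.105,0.105,0.105],"jaw":[0,0,0,0,0]}'
python3 go.py 0.488 -0.166 0.405 -19.3
```

```text
time: 2.5
position: [0.4868, 0.0363, 0.4054]
tool_rot: [2.558, 1.821, 0.002]
ft_force: [-0.0, 0.9, 0.0]
grip_width: 1.003
grip_force: 0.0
t 2.5 pos [0.4868 0.0363 0.4054] z [ 0.002 -0.    -1.   ] yang -19.1 q [-0.64 -0.04  0.5   1.86  0.02  1.32 -0.48] w 1.003 F [-0.   0.9  0. ] 
 delta [-0.954  0.336  0.002] yaw 0.0011019754020589782
```

```bash

python3 -m jog '{"translation":[[-0.25,0.1,0],[-0.5,0.2,0],[-0.75,0.3,0],[-0.95,0.335,0],[-0.955,0.335,0],[-0.955,0.335,0]],"yaw":[0,0,0,0,0,0],"jaw":[0,0,0,0,0,0]}'
python3 go.py 0.488 -0.166 0.326 -19.3
python3 - <<'E'
from h import *
from scipy.spatial.transform import Rotation as Ro
s=ctrl.get_state();R=Ro.from_rotvec(s["tool_rot"]).as_matrix()
ims=[]
for n in("side","top"):
    c=ctrl.get_image(n);p=c["pixels"].copy()
    g=s["position"]+.182*R[:,2]
    for X in(g,[.488,-.166,.16],[.488,-.166,.068]): print(n,proj(c,X).round(1))
    x,y=proj(c,[.488,-.166,.2]).astype(int);ims.append(cv2.resize(p[y-60:y+60,x-50:x+50],None,fx=4,fy=4,interpolation=cv2.INTER_CUBIC));print(x-50,y-60)
cv2.imwrite("pics/above.png",cv2.convertScaleAbs(np.hstack(ims),alpha=1.6))
E
```

```text
time: 3.25
position: [0.4888, -0.1607, 0.4046]
tool_rot: [-2.55, -1.833, -0.001]
ft_force: [-0.3, 1.7, -0.7]
grip_width: 0.998
grip_force: 0.0
t 3.25 pos [ 0.4888 -0.1607  0.4046] z [ 0.     0.001 -1.   ] yang -18.6 q [-0.44  0.02  0.72  1.81 -0.01  1.32 -0.04] w 0.998 F [-0.3  1.7 -0.7] 
 delta [-0.027  0.005  0.393] yaw 0.0039547715569882924
side [289.3 162.3]
side [289.5 195.1]
side [287.7 235. ]
240 115
top [325.6 179.8]
top [322.1 185.5]
top [314.3 192. ]
276 122
```

View pics/above.png

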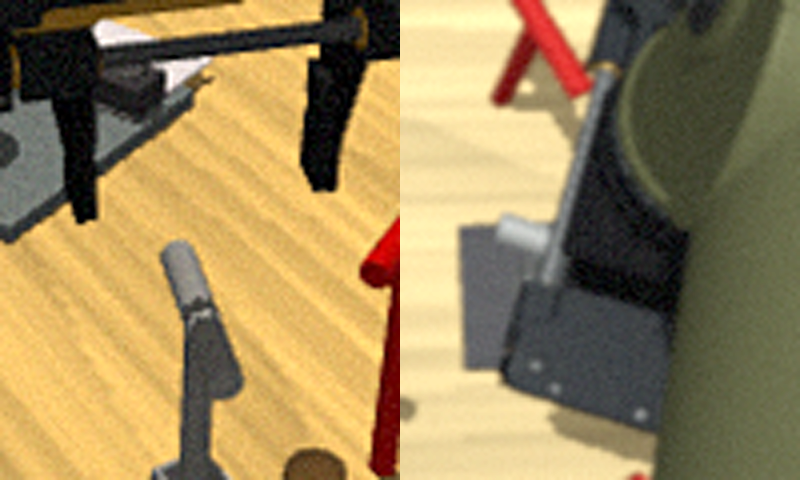

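The fingers straddle the crossbar, with tips at crop (84,215) and (320,185) and the crossbar's middle at (203,318) between them. Next I descend.

```bash

python3 -m jog '{"translation":[[-0.02,0,0.15],[-0.02,0,0.28],[-0.02,0,0.36],[-0.02,0,0.395],[-0.02,0,0.395],[-0.02,0,0.395]],"yaw":[0.004,0.004,0.004,0.004,0.004,0.004],"jaw":[0,0,0,0,0,0]}'
python3 go.py 0.488 -0.166 0.326 -19.3
```

```text
time: 4.1
position: [0.4874, -0.1665, 0.3266]
tool_rot: [2.564, 1.814, 0.002]
ft_force: [-0.0, -0.3, 0.3]
grip_width: 0.999
grip_force: 0.0
t 4.1 pos [ 0.4874 -0.1665  0.3266] z [ 0.002 -0.    -1.   ] yang -19.4 q [-0.41  0.1   0.73  1.91 -0.07  1.16  0.01] w 0.999 F [-0.  -0.3  0.3] 
 delta [0.003 0.002 0.003] yaw -0.0007177899059418754
```

```bash

python3 -m jog '{"translation":[[0,0,0],[0,0,0],[0,0,0],[0,0,0],[0,0,0],[0,0,0]],"yaw":[0,0,0,0,0,0],"jaw":[0.4,0.7,1,1,1,1]}' 40
python3 go.py 0.488 -0.166 0.326
```

```text
time: 4.85
position: [0.487, -0.1664, 0.3257]
tool_rot: [-2.565, -1.814, -0.0]
ft_force: [0.4, 0.1, 0.1]
grip_width: 0.396
grip_force: 0.0
t 4.85 pos [ 0.487  -0.1664  0.3257] z [ 0.  0. -1.] yang -19.4 q [-0.41  0.1   0.73  1.91 -0.07  1.16  0.01] w 0.396 F [0.4 0.1 0.1] 
 delta [ 0.004  0.004 -0.001] yaw
```

```bash

python3 -m jog '{"translation":[[0,0,0],[0,0,0],[0,0,0],[0,0,0],[0,0,0],[0,0,0]],"yaw":[0,0,0,0,0,0],"jaw":[1,1,1,1,1,1]}' 40
python3 go.py 0.488 -0.166 0.445
```

```text
time: 5.6
position: [0.487, -0.1664, 0.3258]
tool_rot: [2.565, 1.815, 0.0]
ft_force: [-0.2, 0.0, -0.3]
grip_width: 0.168
grip_force: 40.0
t 5.6 pos [ 0.487  -0.1664  0.3258] z [ 0.  0. -1.] yang -19.4 q [-0.41  0.1   0.73  1.91 -0.07  1.16  0.01] w 0.168 F [-0.2  0.  -0.3] 
 delta [ 0.004  0.004 -0.596] yaw
```

Gripped at about 15 mm opening and 40 N. Next I lift straight up.

```bash

python3 -m jog '{"translation":[[0,0,-0.05],[0,0,-0.13],[0,0,-0.23],[0,0,-0.33],[0,0,-0.45],[0,0,-0.58],[0,0,-0.64],[0,0,-0.64]],"yaw":[0,0,0,0,0,0,0,0],"jaw":[1,1,1,1,1,1,1,1]}' 40
python3 go.py 0.488 -0.166 0.454
python3 - <<'E'
from h import *
from scipy.spatial.transform import Rotation as Ro
s=ctrl.get_state();R=Ro.from_rotvec(s["tool_rot"]).as_matrix();g=s["position"]+.164*R[:,2]
ims=[]
for n in("side","top"):
    c=ctrl.get_image(n);p=c["pixels"]
    print(n,"grasp",proj(c,g).round(1),"foot if vertical",proj(c,g-[0,0,.152]).round(1))
    x,y=proj(c,g-[0,0,.08]).astype(int);ims.append(cv2.resize(p[y-60:y+60,x-50:x+50],None,fx=4,fy=4,interpolation=cv2.INTER_CUBIC));print(x-50,y-60)
cv2.imwrite("pics/lift.png",cv2.convertScaleAbs(np.hstack(ims),alpha=1.6))
E
```

```text
time: 6.6
position: [0.4871, -0.1666, 0.4546]
tool_rot: [2.564, 1.814, 0.002]
ft_force: [-0.1, -0.3, -3.8]
grip_width: 0.17
grip_force: 40.0
t 6.6 pos [ 0.4871 -0.1666  0.4546] z [ 0.002  0.    -1.   ] yang -19.4 q [-0.44 -0.01  0.72  1.73  0.01  1.42 -0.06] w 0.17 F [-0.1 -0.3 -3.8] 
 delta [0.004 0.003 0.003] yaw 
side grasp [292.3 126.7] foot if vertical [288.9 205.3]
240 110
top grasp [337.3 173.5] foot if vertical [320.4 187.4]
277 121
```

View pics/lift.png

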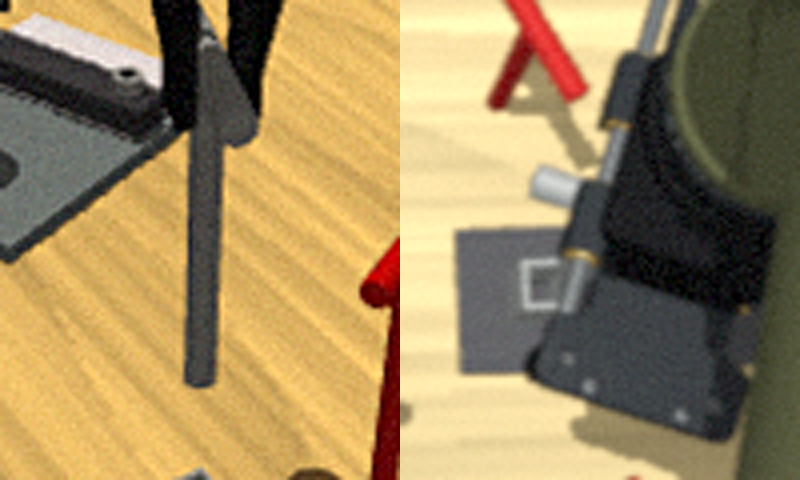

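The key hangs nearly vertical: its foot is at side (290,205), against (289,205) predicted for a vertical key. The foot is at z of about 0.14, clear of everything, so I carry it to the clamp tube.

```bash

python3 -m jog '{"translation":[[0.06,0,0],[0.18,-0.02,0],[0.34,-0.04,0],[0.5,-0.06,0],[0.66,-0.09,0],[0.8,-0.11,0],[0.9,-0.12,0],[0.96,-0.13,0]],"yaw":[0,0,0,0,0,0,0,0],"jaw":[1,1,1,1,1,1,1,1]}' 40
python3 go.py 0.5645 0.213 0.454
```

```text
time: 7.7
position: [0.5265, 0.0247, 0.4532]
tool_rot: [-2.563, -1.816, 0.002]
ft_force: [-0.6, -0.9, -3.0]
grip_width: 0.173
grip_force: 40.0
t 7.7 pos [0.5265 0.0247 0.4532] z [-0.001 -0.    -1.   ] yang -19.4 q [-0.62  0.03  0.54  1.7  -0.01  1.42 -0.42] w 0.173 F [-0.6 -0.9 -3. ] 
 delta [ 0.951 -0.133 -0.005] yaw
```

```bash

python3 -m jog '{"translation":[[0.1,-0.01,0],[0.24,-0.03,0],[0.4,-0.05,0],[0.56,-0.07,0],[0.7,-0.09,0],[0.82,-0.11,0],[0.92,-0.125,0],[0.96,-0.13,0]],"yaw":[0,0,0,0,0,0,0,0],"jaw":[1,1,1,1,1,1,1,1]}' 40
python3 go.py 0.5645 0.213 0.454
```

```text
time: 8.7
position: [0.5658, 0.2145, 0.4535]
tool_rot: [-2.563, -1.816, 0.001]
ft_force: [0.2, -1.1, -3.3]
grip_width: 0.171
grip_force: 40.0
t 8.7 pos [0.5658 0.2145 0.4535] z [-0. -0. -1.] yang -19.4 q [-0.77  0.21  0.43  1.51 -0.09  1.44 -0.67] w 0.171 F [ 0.2 -1.1 -3.3] 
 delta [-0.009 -0.004 -0.003] yaw
```

```bash

python3 -m jog '{"translation":[[0,0,0],[0,0,0.05],[0,0,0.1],[0,0,0.12],[0,0,0.12]],"yaw":[0,0,0,0,0],"jaw":[1,1,1,1,1]}' 40
python3 - <<'E'
from h import *
from scipy.spatial.transform import Rotation as Ro
s=ctrl.get_state();R=Ro.from_rotvec(s["tool_rot"]).as_matrix();g=s["position"]+.164*R[:,2]
ims=[]
for n in("side","top"):
    c=ctrl.get_image(n);p=c["pixels"]
    f=g-[0,0,.152];print(n,f,"foot if vertical",proj(c,f).round(1),"mouth",proj(c,[.5645,.213,.096]).round(1))
    x,y=proj(c,f).astype(int);ims.append(cv2.resize(p[y-50:y+50,x-40:x+40],None,fx=5,fy=5,interpolation=cv2.INTER_CUBIC));print(x-40,y-50)
cv2.imwrite("pics/over.png",cv2.convertScaleAbs(np.hstack(ims),alpha=1.6))
E
```

```text
time: 9.32
position: [0.5656, 0.2127, 0.4292]
tool_rot: [-2.565, -1.814, 0.001]
ft_force: [0.2, 0.2, -2.0]
grip_width: 0.174
grip_force: 40.0
side [0.56547344 0.21267594 0.11322724] foot if vertical [228.6 112.9] mouth [228.6 119.4]
188 62
top [0.56547344 0.21267594 0.11322724] foot if vertical [142.1 157.7] mouth [144.1 160. ]
102 107
```

View pics/over.png

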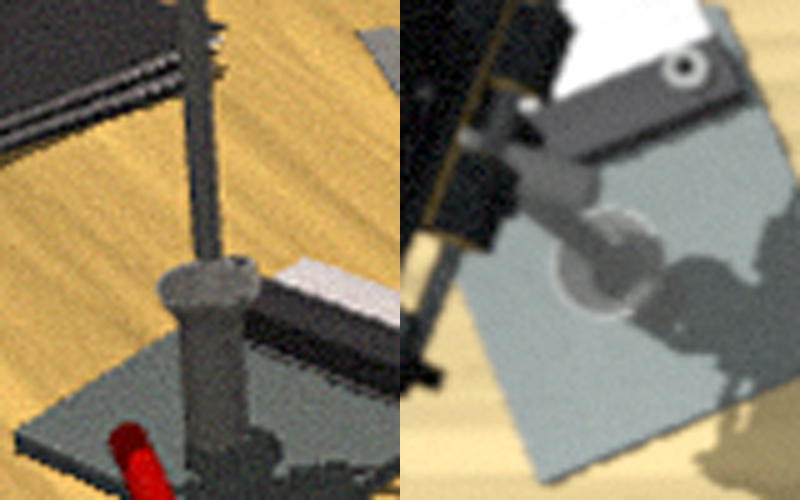

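The foot hangs over the mouth: the shaft is at side crop (209,262), with the rim centre at (210,285). Next I lower slowly while watching the force.

```bash

python3 -m jog '{"translation":[[0,0,0.05],[0,0,0.1],[0,0,0.15],[0,0,0.19],[0,0,0.22],[0,0,0.22]],"yaw":[0,0,0,0,0,0],"jaw":[1,1,1,1,1,1]}' 40
python3 go.py 0.5645 0.213 0.332
```

```text
time: 10.18
position: [0.5656, 0.2129, 0.3852]
tool_rot: [-2.564, -1.814, 0.001]
ft_force: [-0.2, -0.7, -3.3]
grip_width: 0.17
grip_force: 40.0
t 10.18 pos [0.5656 0.2129 0.3852] z [-0.001 -0.    -1.   ] yang -19.4 q [-0.76  0.24  0.42  1.61 -0.1   1.31 -0.66] w 0.17 F [-0.2 -0.7 -3.3] 
 delta [-0.001 -0.005  0.266] yaw
```

No side force, and the foot is in the bore. I continue down.

```bash

python3 -m jog '{"translation":[[0,0,0.05],[0,0,0.1],[0,0,0.15],[0,0,0.19],[0,0,0.22],[0,0,0.22]],"yaw":[0,0,0,0,0,0],"jaw":[1,1,1,1,1,1]}' 40
python3 go.py 0.5645 0.213 0.332
```

```text
time: 10.92
position: [0.5656, 0.213, 0.3412]
tool_rot: [-2.564, -1.815, 0.002]
ft_force: [0.1, 0.5, -2.9]
grip_width: 0.172
grip_force: 40.0
t 10.93 pos [0.5656 0.213  0.3412] z [-0.001 -0.    -1.   ] yang -19.4 q [-0.75  0.27  0.42  1.67 -0.12  1.23 -0.65] w 0.172 F [ 0.1  0.5 -2.9] 
 delta [-0.002 -0.005  0.046] yaw
```

```bash

python3 -m jog '{"translation":[[0,0,0.01],[0,0,0.02],[0,0,0.03],[0,0,0.03]],"yaw":[0,0,0,0],"jaw":[1,1,1,1]}' 40
python3 go.py 0.5645 0.213 0.332
```

```text
time: 11.42
position: [0.5657, 0.213, 0.3356]
tool_rot: [-2.564, -1.815, 0.0]
ft_force: [-1.0, -0.3, -3.0]
grip_width: 0.175
grip_force: 40.0
t 11.43 pos [0.5657 0.213  0.3356] z [-0. -0. -1.] yang -19.4 q [-0.75  0.28  0.42  1.67 -0.12  1.22 -0.65] w 0.175 F [-1.  -0.3 -3. ] 
 delta [-0.002 -0.006  0.018] yaw
```

```bash

python3 -m jog '{"translation":[[0,0,0.005],[0,0,0.01],[0,0,0.01]],"yaw":[0,0,0],"jaw":[1,1,1]}' 25
python3 -m jog '{"translation":[[0,0,0.005],[0,0,0.01],[0,0,0.01]],"yaw":[0,0,0],"jaw":[1,1,1]}' 25
```

```text
time: 11.8
position: [0.5658, 0.213, 0.3339]
tool_rot: [2.565, 1.815, 0.0]
ft_force: [1.2, -0.9, -2.9]
grip_width: 0.174
grip_force: 25.0
time: 12.18
position: [0.5664, 0.213, 0.3337]
tool_rot: [2.564, 1.814, 0.005]
ft_force: [-1.1, -0.8, 5.8]
grip_width: 0.176
grip_force: 25.0
```

The foot touched bottom at the predicted height (force +5.8 N at TCP z 0.3337). I release and rise.

```bash

python3 -m jog '{"translation":[[0,0,-0.005],[0,0,-0.005],[0,0,-0.005],[0,0,-0.005],[0,0,-0.005],[0,0,-0.005],[0,0,-0.005],[0,0,-0.005]],"yaw":[0,0,0,0,0,0,0,0],"jaw":[0.8,0.7,0.5,0.3,0,0,0,0]}' 25
python3 -m jog '{"translation":[[0,0,0],[0,0,0],[0,0,-0.05],[0,0,-0.15],[0,0,-0.3],[0,0,-0.45],[0,0,-0.6],[0,0,-0.6]],"yaw":[0,0,0,0,0,0,0,0],"jaw":[0,0,0,0,0,0,0,0]}'
python3 - <<'E'
from h import *
ims=[]
for n in("side","top"):
    c=ctrl.get_image(n);p=c["pixels"]
    x,y=proj(c,[.5645,.213,.11]).astype(int);ims.append(cv2.resize(p[y-50:y+50,x-40:x+40],None,fx=5,fy=5,interpolation=cv2.INTER_CUBIC))
    print(n,"bar",proj(c,[.5645,.213,.168])-[x-40,y-50])
cv2.imwrite("pics/end.png",cv2.convertScaleAbs(np.hstack(ims),alpha=1.6))
E
```

```text
time: 13.18
position: [0.5658, 0.213, 0.3328]
tool_rot: [2.565, 1.815, 0.0]
ft_force: [0.2, -0.1, -0.0]
grip_width: 0.9
grip_force: 0.0
time: 14.18
position: [0.5663, 0.2129, 0.4564]
tool_rot: [2.564, 1.814, 0.01]
ft_force: [0.4, -0.2, -0.1]
grip_width: 1.004
grip_force: 0.0
side bar [38.92142926 27.58694696]
top bar [32.37610753 43.87192659]
```

View pics/end.png

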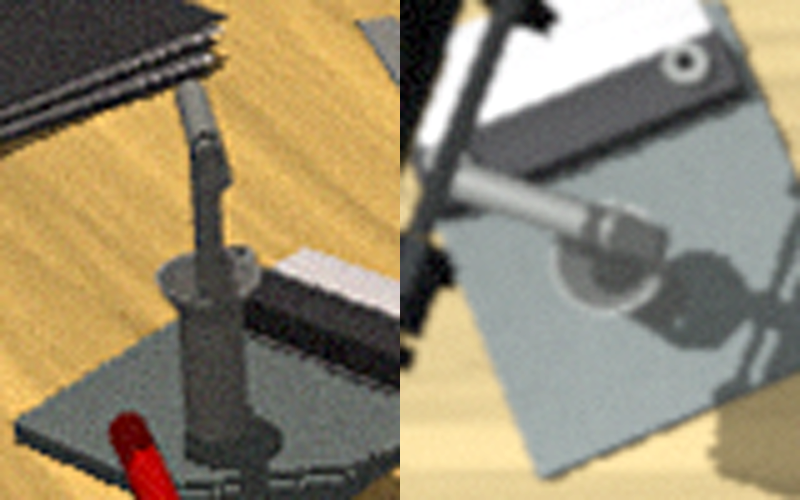

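The key stands in the tube, released and nearly upright: its crossbar's middle is at side crop (203,135), against (195,138) for an exactly upright key. The gripper is clear above.

```bash

python3 -m jog '{"translation":[[0,0,-0.05],[0,0,-0.1],[0,0,-0.1],[0,0,-0.1]],"yaw":[0,0,0,0],"jaw":[0,0,0,0]}'
python3 -c "
from bench import ctrl
print(ctrl.close_job())"
```

```text
time: 14.78
position: [0.5657, 0.213, 0.4726]
tool_rot: [-2.564, -1.815, 0.0]
ft_force: [-0.4, 0.0, 0.1]
grip_width: 0.996
grip_force: 0.0
the job is handed in; nothing more can be done
None
```

The steel T-key was pulled from the rack, lowered to the bottom of the clamp's key tube and released nearly upright; I never touched the screwdriver or the file, and the job was handed in at about 15 s, with no verdict returned.

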